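# Load the tag printer and push its feed tray home

### The job

Lay the banded stack of gift tags that lies near the ink pad flat in the pocket of the tag printer's pulled-out feed tray, then push the tray all the way in along its rails past its spring catch, until it stops with its front panel flush with the printer's lower face around the slot. The tray binds when it is pushed off-centre: push it in the middle and do not force it. Leave the ink pad, and the stapler and tin behind it, where they are.

Things in the scene. Friction and masses are not known exactly. Their poses are not given: they have to be found in the camera images.
- printer: Fixed grey tag printer. Origin on the table under the middle of its lower front face (the one with the slot), which is the plane x = 0 of this frame. +x points into the printer, the way the tray slides in; y across, z up. Housing 204 wide (y), x 0 to 135, 161 high; from 75 above the table upward its head with the display juts out 20 over the slot, to x = -20.
- slot (a point): Centre of the tray slot in the printer's lower face, 34 above the table: 154 wide, 44 high (12 to 56 above the table). Because the head juts out above, an upright gripper meets it before the tray is home; one leaned back some 35 to 45 degrees from vertical (fingertips forward, toward the slot) can push the tray fully home. Axes as the printer's.
- bed_end (a point): Middle of the near, open end of the aluminium bed, on its top (12 above the table), 195 in front of the printer's face. The bed is flat and runs from here into the slot between two rails, 154 apart inside, 14 thick, tops 36 above the table. Axes as the printer's.
- stop (a point): End stop inside the printer, 120 behind its face; the tray meets it just when its front is flush. Before it sits a hidden spring roller catch: from about 17 to 8 before home it resists with some 5 to 12 N, then gives way, and lets the tray go on to the stop, where the force rises hard. Stopping at the first rise of force is too early.
- tray_front (a point): Centre of the near, flat face of the loose steel tray's front panel (panel 146 wide, 8 thick, 12 to 46 above the table); 29 above the table. +x into the printer, z up. Starts 145 to 165 outside the printer's lower face; home when in its plane. Tray 120 long, about 0.3 to 0.7 kg, slides with 1 to 3 N. Only two 40 long side shoes guide it (1 play a side): pushed some 20 or more off the middle it skews and jams.
- pocket (a point): Centre of the floor of the tray's pocket for the tags, 18 above the table, 62 behind the tray's front face; axes as tray_front. The pocket is 66 long (x) by 98 wide (y), inside lips 3 thick and 4 high. Between the front panel and the pocket is a flat strip 18 wide. Flat side decks about 20 wide, then the rails.
- tags_center (a point): Centre, half-way up, of the loose banded stack of cream gift tags with a red band, 88 long (its x) by 57 wide (its y) by 17 high, 60 g; lies flat on the table near the ink pad (the similar stack far to the right of the printer is not meant). Grip it across the 57 side. In the pocket its long side lies across the tray (along y of the printer), either way round.
- ink_pad: Loose dark ink pad, 57 (its x) by 87 (its y) by 18 high, of nearly the tags' size; it and the tags lie in either of two places. Origin at the centre of its underside. Leave alone.
- stapler: Loose desk stapler 135 by 34 by 49 high, origin at the centre of its underside. Leave alone.
- small_tin: Loose round tin, 66 across, 57 high, origin at the centre of its underside. Leave alone.
Things that resemble listed ones, but are neither listed nor needed, are in the scene too. Leave any purple look-alike of the part that bears tags_center alone.

How it is judged:
On the way, in this order (a step that is already met when the one before it is completed fails the run):
1. the tag stack lies flat in the tray's pocket while the tray is still out (x of tags_center in the frame of tray_front between 0.053 and 0.071 m and y of tags_center in the frame of tray_front between -0.009 and 0.009 m and z of tags_center in the frame of tray_front between -0.006 and 0.001 m and angle between tags_center's own z axis and vertical below 0.09 rad and angle between the y axis of tags_center and the x axis of tray_front, either way round below 0.15 rad and x of tray_front in the frame of printer below -0.05 m and contact force between the fingers and tags below 0.2 N), for 0.2 s.
2. the tray is pushed home (x of tray_front in the frame of printer between -0.004 and 0.004 m and y of tray_front in the frame of printer between -0.006 and 0.006 m and angle between tray_front's own z axis and vertical below 0.06 rad), for 0.2 s.
At the end, for the whole second after the job is handed in: The tray is home: the centre of its front face is within 4 mm of the plane of the printer's lower face, the tray between its rails, level and at rest. The tag stack lies flat (within 5 degrees) in the pocket, its centre within 9 mm of the pocket's centre and its long side across the tray (all of step 2 and x of tags_center in the frame of tray_front between 0.053 and 0.071 m and y of tags_center in the frame of tray_front between -0.009 and 0.009 m and z of tags_center in the frame of tray_front between -0.006 and 0.001 m and angle between tags_center's own z axis and vertical below 0.09 rad and angle between the y axis of tags_center and the x axis of tray_front, either way round below 0.15 rad and linear speed of tray below 0.01 m/s); the robot touches nothing.
It fails at once if a bystander (ink pad, stapler, tin) is moved more than 30 mm (distance of any of ink_pad, stapler, small_tin from where it was at the start of the episode above 0.03 m).
It fails at once if the tray is forced: the fingers press on it with more than 60 N (contact force between the fingers and tray above 60 N).
It also fails if it takes over 72 s, if anything falls off the work surface, if the arm or the gripper's body presses on something with over 40 N, if the wrist force passes 120 N, or if a joint passes its speed limit or range.

### The arm

A 6-joint arm with a two-finger parallel gripper is mounted at the origin on a cart in front of the work surface, level with it; the furniture and walls round the work are solid. World frame = base frame: x ahead of the robot, y to its left, z up, the work surface at z = 0. Lengths are in m, angles in rad, forces in N, time in s.
With the tool pointing down it reaches from about 0.375 to 0.925 m from the base axis. Payload 5.7 kg.
Tool frame: the origin (TCP) lies midway between the tips of the shut fingers; the grasp point (between the pads) lies 19 mm behind it; z points along the fingers, y is the line along which they close (so a half turn about z gives the same grasp; the last joint's range is limited). The gripper opens to 88 mm and grips with 3 to 60 N. Pads are 20 mm wide; open, the fingers measure 115 mm over their backs; the gripper's body (75 mm by 178 mm) begins 61 mm behind the grasp point.
Start: joints at [1.201, 0.359, 1.51, -0, 1.272, -0.115], TCP at [0.151, 0.581, 0.223] pointing down, gripper open.
Joint ranges: [-2.97, 2.97], [-1.01, 2.36], [0.21, 2.38], [-0.96, 4.11], [0.2, 2.71], [-2.98, 2.98]. Speed limits (rad/s): [2.39, 2.39, 3.14, 3.14, 3.14, 3.14].

### API

Orientations are given as a unit quaternion [x, y, z, w].
In Python, from bench import move_ptp, servo_line, goto_joints, move_gripper, sleep, inverse_kinematics, capture, PlanningError, close_job, spot_in, silhouettes, current_clock, current_joint_pos, current_qvel, current_joint_torque, current_position, current_orientation, current_force, current_torque, current_finger_gap, current_grip_force gives the robot as it stands. Calls block until the motion is done:
- move_ptp(position, orientation): joint-space move of the TCP to a pose.
- servo_line(position, orientation=None, rate=0.15, contact_N=None): straight line of the TCP; orientation=None keeps the orientation; rate is the mean speed in m/s. With contact_N (N) it stops when the force on the tool has changed by that much, and returns True; else False.
- goto_joints(angles): joint-space move.
- move_gripper(opening): finger opening in m; the grip force is fixed at half the most; returns when the fingers have stopped.
- sleep(seconds).
- inverse_kinematics(position, orientation): joint angles nearest the present ones, or None.
- capture(name): name is "scene" or "top"; returns a dict with "image" (400x640x3 uint8, blue, green, red), "range_z" (400x640 float32, m along the optical axis (not along the pixel's ray), 0 where there is no reading), "intrinsics" (3x3 intrinsics, pixels), "R" (3x3) and "t" (3): a world point X has camera coordinates R X + t. Camera axes: x right, y down, z forward; pixel columns grow to the right and rows downward; lengths in m; the calibration is good to about 2 mm. A picture is of the moment at which its call begins.
A pose or a line that the arm cannot do raises PlanningError and nothing moves.
- close_job(): hands the job in; it is judged then, once.
Trained networks look in the newest picture that a camera, given by its name, has taken for a name from the list of things; names that differ only in an ending like _2 or _b are one class to them, and where a whole thing is asked for, a point or a joint stands for the part that bears it (a point fixed in the world has none). Each returns a list of dicts, best first, with "conf" (0 to 1); they miss things now and then, are a little off and sometimes report something else, mostly with a low value. They report only what shows in the picture. A call takes as long as a camera call. They do not tell look-alikes from the thing itself.
- spot_in(camera, query): "xy" ([column, row] in pixels, amid what is visible of it).
- silhouettes(camera, query): "region" (400x640 bool, what is visible of it) and "xy" ([column, row] in pixels, amid what is visible of it).
Readings, each from a call of its own:
- current_clock(): time.
- current_joint_pos(): joint angles.
- current_qvel(): joint speeds.
- current_joint_torque(): joint torques, N m.
- current_position(): TCP position.
- current_orientation(): TCP orientation.
- current_force(): force on the tool from outside, world axes, zero at the start.
- current_torque(): the same for the moment, N m.
- current_finger_gap(): finger opening in m.
- current_grip_force(): force on a finger pad.
Only numpy, scipy, OpenCV 4.12 (cv2) and the standard library are available. Lean on these libraries where they do the work, as an engineer would, in place of code of your own. Each camera call takes 0.05 s, during which the arm holds its last target. There are 200 camera calls.

## Working session

There is one attempt and no reset: what is moved stays moved. The work goes in short steps, each a Python script; the robot and the scene stay as the last script left them, time stands still between calls to the robot, and variables do not carry over. Pictures are saved under pics/ and viewed, at most 10 in all, crops included, and the job is handed in when it is done.

```bash
mkdir -p pics; cat > h.py <<'E'
import numpy as np, cv2
from bench import *
def cloud(c):
    K,R,t=map(np.array,(c["intrinsics"],c["R"],c["t"])); z=c["range_z"]
    v,u=np.mgrid[0:400,0:640]
    P=np.stack([(u-K[0,2])/K[0,0]*z,(v-K[1,2])/K[1,1]*z,z],-1)
    W=(P-t)@R
    W[z<=0]=np.nan
    return W
def rect(pts):
    (c,s,a)=cv2.minAreaRect((pts[:,:2]*1000).astype(np.float32))
    return np.array(c)/1000,s,a
E
python3 - <<'E'
from h import *
ims=[]
for n in ("scene","top"):
    c=capture(n); W=cloud(c); cv2.imwrite(f"pics/{n}.png",c["image"])
    np.savez(f"/tmp/{n}.npz",W=W,im=c["image"],K=c["intrinsics"],R=c["R"],t=c["t"])
    print(n,"cam at",-np.array(c["R"]).T@np.array(c["t"]))
    for q in ("tags_center","ink_pad","tray_front","printer","stapler","small_tin"):
        for d in silhouettes(n,q)[:3]:
            p=W[d["region"]]; p=p[~np.isnan(p[:,0])]
            if len(p)<10: continue
            zt=np.percentile(p[:,2],90); tp=p[abs(p[:,2]-zt)<.006]
            r=rect(tp)
            print(q,round(d["conf"],2),np.round(d["xy"]),"n",len(p),"ztop",zt.round(3),"rect",r[0].round(3),np.round(r[1]),round(r[2],1))
E
```

```text
scene cam at [-0.08257756 -0.52615217  0.84061493]
tags_center 0.98 [290. 214.] n 408 ztop 0.016 rect [0.483 0.029] [86. 56.] 3.7
tags_center 0.92 [302. 248.] n 565 ztop 0.017 rect [ 0.408 -0.079] [58. 89.] 82.4
tags_center 0.84 [232. 169.] n 300 ztop 0.016 rect [0.538 0.335] [88. 57.] 24.6
ink_pad 0.9 [238. 196.] n 385 ztop 0.017 rect [0.443 0.217] [90. 56.] 68.3
printer 0.84 [426. 238.] n 8996 ztop 0.161 rect [ 0.643 -0.365] [201. 152.] 60.5
stapler 0.74 [324. 187.] n 636 ztop 0.044 rect [0.63 0.01] [ 29. 128.] 73.6
small_tin 0.76 [294. 166.] n 384 ztop 0.056 rect [0.642 0.148] [63. 61.] 40.5
top cam at [ 0.49914563 -0.03769633  1.39040095]
tags_center 0.97 [186. 199.] n 577 ztop 0.02 rect [0.54  0.343] [88. 57.] 25.1
tags_center 0.6 [328. 245.] n 544 ztop 0.019 rect [ 0.411 -0.073] [57. 86.] 83.2
tags_center 0.2 [299. 171.] n 554 ztop 0.048 rect [0.633 0.014] [ 26. 126.] 72.9
ink_pad 0.6 [226. 229.] n 573 ztop 0.02 rect [0.445 0.222] [86. 56.] 68.6
tray_front 0.85 [400. 216.] n 2097 ztop 0.025 rect [ 0.51  -0.284] [154. 119.] 61.9
printer 0.96 [425. 173.] n 7175 ztop 0.162 rect [ 0.647 -0.359] [202. 152.] 60.8
printer 0.21 [400. 216.] n 2036 ztop 0.025 rect [ 0.51  -0.283] [151. 118.] 61.9
stapler 0.57 [300. 169.] n 489 ztop 0.048 rect [0.635 0.013] [ 26. 120.] 72.9
small_tin 0.83 [250. 162.] n 437 ztop 0.06 rect [0.646 0.153] [61. 60.] 1.1
small_tin 0.17 [428. 174.] n 6882 ztop 0.163 rect [ 0.648 -0.359] [201. 152.] 60.5
```

```bash
ls
```

```text
h.py
pics
```

View pics/scene.png

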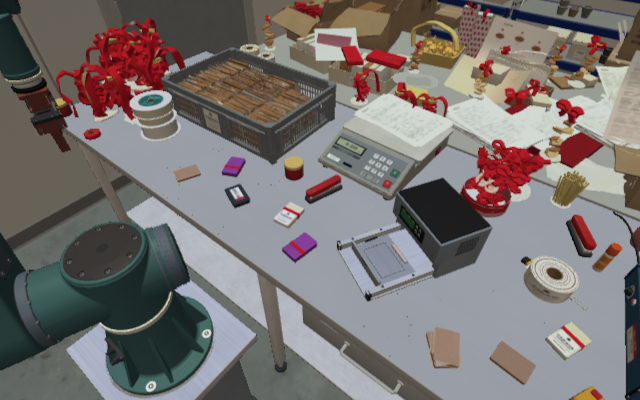

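View pics/top.png

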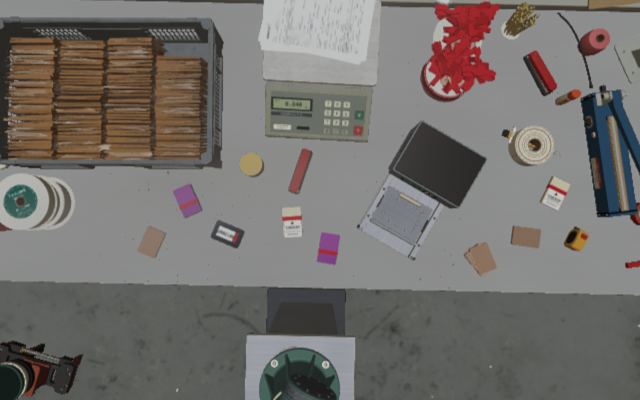

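The cream stack with the red band beside the ink pad is at scene (290,214) and top (291,222). The purple ones are decoys, and the ink pad is at top (226,233). The tray is at top (400,216), with the printer behind it at (437,163). Next I'll refine the printer, tray and tag poses in both cameras.

```bash
python3 - <<'E'
from h import *
for n,px in (("scene",(290,214)),("top",(291,222))):
    D=np.load(f"/tmp/{n}.npz"); W=D["W"]; im=D["im"]
    P=W.reshape(-1,3); P=P[~np.isnan(P[:,0])]
    tb=P[(abs(P[:,0]-.45)<.1)&(abs(P[:,1])<.3)&(P[:,2]<.01)&(P[:,2]>-.02)]
    z0=np.median(tb[:,2])
    roof=P[(abs(P[:,2]-z0-.161)<.004)&(np.hypot(P[:,0]-.645,P[:,1]+.36)<.15)]
    c,s,a=rect(roof); yaw=np.radians(a-90)
    d=np.array([np.cos(yaw),np.sin(yaw)]); l=np.array([-d[1],d[0]])
    o=c-.0575*d
    print(n,"z0",z0.round(4),"roof",c.round(4),np.round(s),"yaw",(a-90),"origin",o.round(4))
    q=np.c_[(P[:,:2]-o)@d,(P[:,:2]-o)@l,P[:,2]-z0]
    reg=q[(q[:,0]>-.22)&(q[:,0]<-.03)&(abs(q[:,1])<.1)&(q[:,2]>.007)]
    r=reg[(abs(reg[:,2]-.036)<.004)&(abs(reg[:,1])>.078)]
    print(" rails y",np.percentile(r[:,1],[1,99]).round(4),"xmin",r[:,0].min().round(4),len(r))
    f=reg[(reg[:,2]>.041)&(reg[:,2]<.05)&(reg[:,0]<-.12)&(abs(reg[:,1])<.08)]
    print(" panel",len(f),f.min(0).round(4),f.max(0).round(4),np.median(f,0).round(4))
    # tags: connected blob of height about px
    h=W[...,2]-z0; m=((h>.009)&(h<.026)).astype(np.uint8)
    _,L=cv2.connectedComponents(m,connectivity=4); k=L[px[1],px[0]]; T=W[(L==k)&(abs(h-.017)<.004)]
    print(" tags",len(T),[np.round(v,4) for v in rect(T)],np.median(T[:,2]-z0).round(4))
    # rectified crop of tray
    g=np.zeros((400,480,3),np.uint8)
    K,R,t=D["K"],D["R"],D["t"]
    xs=np.linspace(-.22,.02,480); ys=np.linspace(.1,-.1,400)
    X,Y=np.meshgrid(xs,ys); Q=np.stack([o[0]+X*d[0]+Y*l[0],o[1]+X*d[1]+Y*l[1],0*X+.022+z0],-1)@R.T+t
    u=Q[...,0]/Q[...,2]*K[0,0]+K[0,2]; v=Q[...,1]/Q[...,2]*K[1,1]+K[1,2]
    cv2.imwrite(f"pics/rect_{n}.png",cv2.remap(im,u.astype(np.float32),v.astype(np.float32),cv2.INTER_LINEAR))
a=cv2.imread("pics/rect_scene.png");b=cv2.imread("pics/rect_top.png")
cv2.imwrite("pics/rects.png",cv2.resize(np.hstack([a,b]),(800,333)))
E
```

```text
scene z0 -0.0015 roof [ 0.6439 -0.3649] [201. 151.] yaw -30.061508178710938 origin [ 0.5942 -0.3361]
 rails y [-0.0948  0.0897] xmin -0.195 521
 panel 158 [-0.1593 -0.0763  0.0411] [-0.1472  0.0711  0.0498] [-0.1542 -0.011   0.0457]
 tags 362 [array([0.483 , 0.0296]), array([87.7161, 57.2933]), np.float64(3.7199)] 0.0161
top z0 -0.0004 roof [ 0.6476 -0.3587] [201. 152.] yaw -29.328876495361328 origin [ 0.5975 -0.3305]
 rails y [-0.0922  0.09  ] xmin -0.1942 444
 panel 124 [-0.1597 -0.0799  0.0411] [-0.1434  0.0792  0.05  ] [-0.1544 -0.0035  0.0448]
 tags 467 [array([0.4849, 0.0346]), array([87.6356, 55.6455]), np.float64(1.8214)] 0.0165
```

View pics/rects.png

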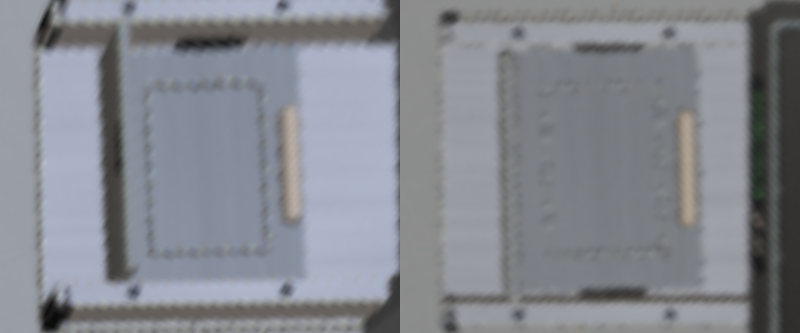

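The rectified crops put the pocket centre at about x = -0.0955, y = -0.001 in the printer frame. The tray front is at about -0.157. The two cameras disagree by about 5 mm, so contact will settle it. At that spot the 178 mm gripper body would also hit the overhanging head. I'll first self-centre on the tags to calibrate, then pull the tray about 22 mm further out.

```bash
cat >> h.py <<'E'
from scipy.spatial.transform import Rotation as Ro
D=np.radians
def quat(psi,tilt=0):
    "tool down with tool x at heading psi (deg); tilt leans fingertips toward +x heading"
    x=np.array([np.cos(D(psi)),np.sin(D(psi)),0]); z=np.array([0,0,-1.])
    y=np.cross(z,x); M=Ro.from_matrix(np.c_[x,y,z])
    return (Ro.from_rotvec(-y*D(-tilt))*M if False else Ro.from_rotvec(y*D(-tilt))*M).as_quat()
PO=np.array([.5958,-.3333]); PY=-29.7
def pw(x,y,z,yaw=PY,o=PO):
    d=np.array([np.cos(D(yaw)),np.sin(D(yaw))]); l=np.array([-d[1],d[0]])
    return [*(o+x*d+y*l),z]
E
python3 - <<'E'
from h import *
q=quat(0,40); print("z axis tilted",Ro.from_quat(q).as_matrix()[:,2].round(3))
def ik(n,p,q):
    j=inverse_kinematics(p,q); print(n,None if j is None else np.round(j,2))
for s in (0,180):
    ik("tag",[.484,.032,.007],quat(2.8+s)); ik("place",pw(-.118,0,.025),quat(PY+90+s))
    ik("pull",pw(-.164,0,.03),quat(PY+s))
ik("pushA",pw(-.01,0,.027),quat(PY,42))
# same push, half turn about tool z
h=(Ro.from_quat(quat(PY,42))*Ro.from_rotvec([0,0,np.pi])).as_quat()
ik("pushB",pw(-.01,0,.027),h); ik("pushA0",pw(-.2,0,.03),quat(PY,42))
print(current_clock(),Ro.from_quat(current_orientation()).as_matrix().round(2).tolist())
E
```

```text
z axis tilted [-0.643 -0.    -0.766]
tag [-0.08  0.51  1.96 -0.    0.67  1.45]
place [-0.63  0.56  1.77 -0.    0.81 -0.11]
pull [-0.64  0.5   1.87 -0.    0.77  1.45]
tag [-0.08  0.51  1.96 -0.    0.67 -1.7 ]
place None
pull [-0.64  0.5   1.87 -0.    0.77 -1.69]
pushA [-0.59  1.1   0.77 -0.05  2.    1.5 ]
pushB [-0.59  1.1   0.77 -0.05  2.   -1.64]
pushA0 [-0.6   0.85  1.38 -0.06  1.64  1.5 ]
0.7 [[-0.97, 0.25, 0.0], [0.25, 0.97, -0.0], [-0.0, -0.0, -1.0]]
```

```bash
sed -i 's/    return (Ro.from_rotvec.*/    return (Ro.from_rotvec(y*D(tilt))*M).as_quat()/' h.py
python3 - <<'E'
from h import *
q=quat(0,40); print("z axis tilted",Ro.from_quat(q).as_matrix()[:,2].round(3))
for x in (-.2,-.01): print(np.round(inverse_kinematics(pw(x,0,.027),quat(PY,42)),2))
q=quat(2.8)
move_gripper(.085); move_ptp([.484,.032,.12],q); servo_line([.484,.032,.0075],rate=.12)
move_gripper(.03); print("gap",current_finger_gap(),"grip",current_grip_force(),"pos",current_position())
move_gripper(.085); servo_line([.484,.032,.12],rate=.2)
# pull tray out a little
move_gripper(0.0)
qp=quat(PY)
move_ptp(pw(-.122,0,.13),qp); print(servo_line(pw(-.122,0,.031),rate=.12,contact_N=6),current_position())
f0=np.array(current_force())
print(servo_line(pw(-.164,0,.031),rate=.04,contact_N=15), np.array(current_force())-f0,current_position(),current_finger_gap())
servo_line(pw(-.160,0,.031),rate=.05); servo_line(pw(-.160,0,.2),rate=.25)
move_ptp([.45,.2,.3],q)
print(current_clock())
for n in ("scene","top"):
    c=capture(n); np.savez(f"/tmp/{n}2.npz",W=cloud(c),im=c["image"],K=c["intrinsics"],R=c["R"],t=c["t"])
    W=cloud(c); P=W.reshape(-1,3); P=P[~np.isnan(P[:,0])]
    for d in silhouettes(n,"tags_center"):
        p=W[d["region"]]; p=p[(p[:,2]>.01)&(p[:,2]<.024)]
        if len(p)>50: print(n,d["xy"],[np.round(v,4) for v in rect(p)])
    cv2.imwrite(f"pics/{n}2.png",c["image"])
a=cv2.imread("pics/scene2.png")[120:320,180:500];b=cv2.imread("pics/top2.png")[140:300,200:470]
cv2.imwrite("pics/v2.png",np.hstack([cv2.resize(a,(400,300)),cv2.resize(b,(400,300))]))
E
```

```text
z axis tilted [ 0.643  0.    -0.766]Traceback (most recent call last):
  File "<stdin>", line 3, in <module>
    return _wrapfunc(a, 'round', decimals=decimals, out=out)
    return _wrapit(obj, method, *args, **kwds)
    result = getattr(arr, method)(*args, **kwds)
TypeError: unsupported operand type(s) for *: 'NoneType' and 'float'
```

```bash
python3 - <<'E'
from h import *
for t in (0,10,20,30,35,38,42,45):
  for s in (0,np.pi):
    h=(Ro.from_quat(quat(PY,t))*Ro.from_rotvec([0,0,s])).as_quat()
    print(t,s>0,[(x,np.round(inverse_kinematics(pw(x,0,.027),h),2).tolist()) if inverse_kinematics(pw(x,0,.027),h) is not None else (x,None) for x in (-.19,-.12,-.06,-.03,-.01)])
E
```

```text
0 False [(-0.19, [-0.65, 0.48, 1.93, -0.0, 0.72, 1.44]), (-0.12, [-0.63, 0.55, 1.78, -0.0, 0.82, 1.46]), (-0.06, [-0.62, 0.61, 1.64, -0.0, 0.9, 1.47]), (-0.03, [-0.62, 0.64, 1.56, -0.0, 0.94, 1.47]), (-0.01, [-0.61, 0.66, 1.51, -0.0, 0.96, 1.48])]
0 True [(-0.19, [-0.65, 0.48, 1.93, -0.0, 0.72, -1.7]), (-0.12, [-0.63, 0.55, 1.78, -0.0, 0.82, -1.68]), (-0.06, [-0.62, 0.61, 1.64, -0.0, 0.9, -1.67]), (-0.03, [-0.62, 0.64, 1.56, -0.0, 0.94, -1.67]), (-0.01, [-0.61, 0.66, 1.51, -0.0, 0.96, -1.66])]
10 False [(-0.19, [-0.67, 0.44, 2.08, 0.06, 0.45, 1.37]), (-0.12, [-0.65, 0.5, 1.93, 0.04, 0.54, 1.41]), (-0.06, [-0.63, 0.55, 1.79, 0.03, 0.62, 1.43]), (-0.03, [-0.63, 0.58, 1.72, 0.03, 0.66, 1.44]), (-0.01, [-0.62, 0.6, 1.68, 0.03, 0.69, 1.45])]
10 True [(-0.19, [-0.67, 0.44, 2.08, 0.06, 0.45, -1.77]), (-0.12, [-0.65, 0.5, 1.93, 0.04, 0.54, -1.73]), (-0.06, [-0.63, 0.55, 1.79, 0.03, 0.62, -1.71]), (-0.03, [-0.63, 0.58, 1.72, 0.03, 0.66, -1.7]), (-0.01, [-0.62, 0.6, 1.68, 0.03, 0.69, -1.7])]
20 False [(-0.19, None), (-0.12, [-0.67, 0.48, 2.08, 0.21, 0.24, 1.23]), (-0.06, [-0.65, 0.53, 1.95, 0.
[... 1269 characters left out ...]
ne), (-0.06, [-0.69, 0.64, 2.26, 2.89, 0.49, -1.48]), (-0.03, [-0.68, 0.64, 2.19, 2.88, 0.42, -1.45]), (-0.01, [-0.67, 0.64, 2.14, 2.87, 0.38, -1.43])]
42 True [(-0.19, None), (-0.12, None), (-0.06, [-0.69, 0.64, 2.26, 2.89, 0.49, 1.66]), (-0.03, [-0.68, 0.64, 2.19, 2.88, 0.42, 1.69]), (-0.01, [-0.67, 0.64, 2.14, 2.87, 0.38, 1.71])]
45 False [(-0.19, None), (-0.12, None), (-0.06, [-0.7, 0.68, 2.29, 2.92, 0.62, -1.52]), (-0.03, [-0.68, 0.67, 2.22, 2.91, 0.55, -1.49]), (-0.01, [-0.68, 0.67, 2.18, 2.91, 0.5, -1.48])]
45 True [(-0.19, None), (-0.12, None), (-0.06, [-0.7, 0.68, 2.29, 2.92, 0.62, 1.62]), (-0.03, [-0.68, 0.67, 2.22, 2.91, 0.55, 1.65]), (-0.01, [-0.68, 0.67, 2.18, 2.91, 0.5, 1.66])]
```

The leaned pose is reachable only with the wrist flipped and the tray nearly home. So I'll push upright first, then flip and finish leaned. Running calibration and pull now.

```bash
python3 - <<'E'
from h import *
q=quat(2.8)
move_gripper(.085); move_ptp([.484,.032,.12],q); servo_line([.484,.032,.0075],rate=.12)
move_gripper(.03); print("gap",current_finger_gap(),"grip",current_grip_force(),"pos",current_position())
move_gripper(.085); servo_line([.484,.032,.12],rate=.2)
move_gripper(0.0)
qp=quat(PY)
move_ptp(pw(-.122,0,.13),qp); print(servo_line(pw(-.122,0,.031),rate=.12,contact_N=6),current_position())
f0=np.array(current_force())
print(servo_line(pw(-.164,0,.031),rate=.04,contact_N=15), np.array(current_force())-f0,current_position(),current_finger_gap())
servo_line(pw(-.160,0,.031),rate=.05); servo_line(pw(-.160,0,.2),rate=.25)
move_ptp([.45,.2,.3],q)
print(current_clock())
for n in ("scene","top"):
    c=capture(n); np.savez(f"/tmp/{n}2.npz",W=cloud(c),im=c["image"],K=c["intrinsics"],R=c["R"],t=c["t"])
    W=cloud(c)
    for d in silhouettes(n,"tags_center"):
        p=W[d["region"]]; p=p[(p[:,2]>.01)&(p[:,2]<.024)]
        if len(p)>50: print(n,d["xy"],[np.round(v,4) for v in rect(p)])
    cv2.imwrite(f"pics/{n}2.png",c["image"])
a=cv2.imread("pics/scene2.png")[120:320,180:500];b=cv2.imread("pics/top2.png")[140:300,200:470]
cv2.imwrite("pics/v2.png",np.hstack([cv2.resize(a,(400,300)),cv2.resize(b,(400,300))]))
E
```

```text
gap 0.05467664221933634 grip 29.75747913122177 pos [0.4841634  0.03199019 0.00774248]
False [ 0.49041001 -0.27303225  0.03156849]
False [-0.93507463 -1.06662647  1.57747447] [ 0.45325272 -0.2519832   0.03089553] 0.0004786933357979066
13.7667
scene [298.3, 247.3] [array([ 0.4079, -0.0781]), array([58.0333, 87.7088]), np.float64(81.1296)]
scene [288.3, 215.7] [array([0.4817, 0.0283]), array([86.287 , 58.7422]), np.float64(3.7504)]
top [328.8, 245.7] [array([ 0.4104, -0.0733]), array([56.3511, 86.882 ]), np.float64(81.7969)]
top [289.0, 220.0] [array([0.4842, 0.0344]), array([86.5338, 52.4327]), np.float64(4.9715)]
top [189.0, 197.2] [array([0.5401, 0.3421]), array([87.6973, 55.3035]), np.float64(27.005)]
```

View pics/v2.png

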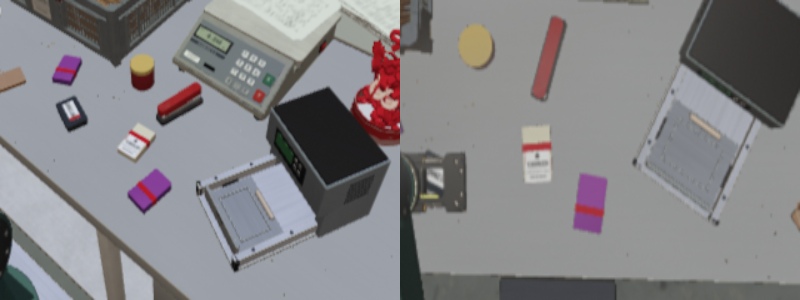

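Averaging the cameras matches the contact truth: tag y reads 0.0315 against 0.032 from the grasp. The tray is now about 22 mm further out, and the tags and bystanders look unmoved. Next I'll re-measure the tray, pick and place.

```bash
python3 - <<'E'
from h import *
fr=[]
for n,off in (("scene",(.0016,.0028)),("top",(-.0016,-.0028))):
    W=np.load(f"/tmp/{n}2.npz")["W"]; P=W.reshape(-1,3); P=P[~np.isnan(P[:,0])]
    d=np.array([np.cos(D(PY)),np.sin(D(PY))]); l=np.array([-d[1],d[0]])
    p=P[:,:2]+off-PO; q=np.c_[p@d,p@l,P[:,2]+.001]
    f=q[(q[:,2]>.041)&(q[:,2]<.05)&(q[:,0]<-.13)&(q[:,0]>-.22)&(abs(q[:,1])<.07)]
    print(n,len(f),"panel x",np.percentile(f[:,0],[2,50,98]).round(4),"slope",np.polyfit(f[:,1],f[:,0],1)[0].round(3))
    r=q[(abs(q[:,2]-.036)<.004)&(abs(q[:,1])>.07)&(abs(q[:,1])<.1)&(q[:,0]<-.05)&(q[:,0]>-.2)]
    for s in (1,-1):
        k=r[r[:,1]*s>0]; print("  rail",len(k),np.median(k[:,1]).round(4),"slope",np.polyfit(k[:,0],k[:,1],1)[0].round(3))
    fr.append(np.median(f[:,0])-.004)
print("front",np.mean(fr))
j=inverse_kinematics(pw(-.120,0,.026),quat(PY+90)); print(np.round(j,2))
E
```

```text
scene 144 panel x [-0.1834 -0.1796 -0.1747] slope -0.013
  rail 215 0.082 slope -0.002
  rail 300 -0.0853 slope 0.006
top 120 panel x [-0.1838 -0.1793 -0.1752] slope -0.016
  rail 208 0.0816 slope 0.004
  rail 221 -0.0856 slope 0.016
front -0.1834464138663126
[-0.63  0.55  1.78 -0.    0.81 -0.11]
```

```bash
python3 - <<'E'
from h import *
q=quat(2.8); qq=quat(PY+90.5)
move_gripper(.085); move_ptp([.484,.032,.09],q); servo_line([.484,.032,.0077],rate=.12)
move_gripper(.03); print("gap",current_finger_gap(),current_grip_force())
servo_line([.484,.032,.13],rate=.2); print("lift gap",current_finger_gap())
X,Y=-.1205,-.0013
move_ptp(pw(X,Y,.13),qq); servo_line(pw(X,Y,.045),rate=.15)
print(servo_line(pw(X,Y,.0245),rate=.03,contact_N=4),current_position())
move_gripper(.068); print(current_finger_gap())
servo_line(pw(X,Y,.13),rate=.15)
move_ptp([.45,.1,.3],q); print(current_clock())
ims=[]
for n,off in (("scene",(.0016,.0028)),("top",(-.0016,-.0028))):
    c=capture(n); W=cloud(c)
    cv2.imwrite(f"pics/{n}3.png",c["image"])
    d=np.array([np.cos(D(PY)),np.sin(D(PY))]); l=np.array([-d[1],d[0]])
    p=W[...,:2]+off-PO; Q=np.stack([p@d,p@l,W[...,2]+.001],-1)
    f=Q[(Q[...,2]>.041)&(Q[...,2]<.05)&(Q[...,0]<-.16)&(Q[...,0]>-.22)&(abs(Q[...,1])<.07)]
    t=Q[(Q[...,2]>.0295)&(Q[...,2]<.041)&(Q[...,0]<-.07)&(Q[...,0]>-.166)&(abs(Q[...,1])<.065)]
    A=np.c_[t[:,:2],np.ones(len(t))]; pl=np.linalg.lstsq(A,t[:,2],rcond=None)[0]
    print(n,"front",(np.median(f[:,0])-.004).round(4),"tags",len(t),[np.round(v,4) for v in rect(t)],"z",np.median(t[:,2]).round(4),"tilt",pl[:2].round(3))
a=cv2.imread("pics/scene3.png")[190:310,320:480];b=cv2.imread("pics/top3.png")[160:270,345:492]
cv2.imwrite("pics/v3.png",np.hstack([cv2.resize(a,(400,300)),cv2.resize(b,(400,300))]))
E
```

```text
gap 0.05473889426713273 29.76782888174057
lift gap 0.054831509060295956
True [ 0.49029143 -0.274639    0.02575065]
0.06817102815062306
24.0667
scene front -0.1836 tags 563 [array([-0.1199, -0.0016]), array([57.463 , 88.2387]), np.float64(2.2448)] z 0.0342 tilt [ 0.006 -0.006]
top front -0.1836 tags 568 [array([-0.1096, -0.0033]), array([78.7542, 87.0733]), np.float64(0.995)] z 0.0346 tilt [ 0.008 -0.003]
```

View pics/v3.png

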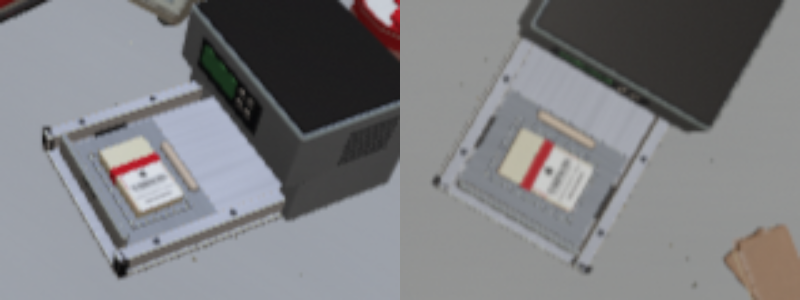

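The stack lies flat inside the pocket lips: tilt is about 0.5°, and x is about 0.0635 behind the front. Next is the upright centred push to about -0.06.

```bash
python3 - <<'E'
from h import *
PYb=-29.5; Y=-.0012
move_gripper(0.0); qp=quat(PYb)
move_ptp(pw(-.215,Y,.12),qp); servo_line(pw(-.215,Y,.029),rate=.15)
print(servo_line(pw(-.07,Y,.029),rate=.06,contact_N=15),current_position(),current_force())
servo_line(pw(-.09,Y,.029),rate=.08); servo_line(pw(-.10,Y,.15),rate=.25)
print(current_clock(),current_joint_pos())
for n,off in (("scene",(.0016,.0028)),("top",(-.0016,-.0028))):
    c=capture(n); W=cloud(c); cv2.imwrite(f"pics/{n}4.png",c["image"])
    d=np.array([np.cos(D(PY)),np.sin(D(PY))]); l=np.array([-d[1],d[0]])
    p=W[...,:2]+off-PO; Q=np.stack([p@d,p@l,W[...,2]+.001],-1)
    f=Q[(Q[...,2]>.041)&(Q[...,2]<.05)&(Q[...,0]<-.03)&(Q[...,0]>-.1)&(abs(Q[...,1])<.07)]
    if len(f)>5: print(n,len(f),"front",(np.median(f[:,0])-.004).round(4),"slope",np.polyfit(f[:,1],f[:,0],1)[0].round(3))
for t in (40,42,44):
  q=quat(PYb,t)
  for s in (0,np.pi):
    h=(Ro.from_quat(q)*Ro.from_rotvec([0,0,s])).as_quat()
    for P in ((-.16,.15),(-.12,.15),(-.085,.15),(-.085,.028),(.0,.028)):
        j=inverse_kinematics(pw(P[0],Y,P[1]),h); print(t,s>0,P,None if j is None else np.round(j,2).tolist())
E
```

```text
False [ 0.53418611 -0.29948821  0.02899282] [-2.68350126  4.35366356  0.95754463]
31.025 [-6.29264084e-01  4.08564652e-01  1.63227911e+00 -4.29052718e-05
  1.10048380e+00  1.45648650e+00]
scene 145 front -0.0595 slope -0.006
top 12 front -0.061 slope 0.047
40 False (-0.16, 0.15) None
40 False (-0.12, 0.15) None
40 False (-0.085, 0.15) None
40 False (-0.085, 0.028) [-0.7, 0.61, 2.29, 2.86, 0.46, -1.47]
40 False (0.0, 0.028) [-0.67, 0.63, 2.1, 2.79, 0.29, -1.35]
40 True (-0.16, 0.15) None
40 True (-0.12, 0.15) None
40 True (-0.085, 0.15) None
40 True (-0.085, 0.028) [-0.7, 0.61, 2.29, 2.86, 0.46, 1.67]
40 True (0.0, 0.028) [-0.67, 0.63, 2.1, 2.79, 0.29, 1.79]
42 False (-0.16, 0.15) None
42 False (-0.12, 0.15) [-0.73, 0.26, 2.3, 2.33, 0.2, -0.94]
42 False (-0.085, 0.15) None
42 False (-0.085, 0.028) [-0.71, 0.64, 2.31, 2.89, 0.54, -1.5]
42 False (0.0, 0.028) [-0.67, 0.64, 2.12, 2.84, 0.36, -1.41]
42 True (-0.16, 0.15) None
42 True (-0.12, 0.15) [-0.73, 0.26, 2.3, 2.33, 0.2, 2.2]
42 True (-0.085, 0.15) None
42 True (-0.085, 0.028) [-0.71, 0.64, 2.31, 2.89, 0.54, 1.64]
42 True (0.0, 0.028) [-0.67, 0.64, 2.12, 2.84, 0.36, 1.73]
44 False (-0.16, 0.15) None
44 False (-0.12, 0.15) [-0.74, 0.27, 2.33, 2.52, 0.27, -1.13]
44 False (-0.085, 0.15) [-0.72, 0.31, 2.26, 2.48, 0.23, -1.07]
44 False (-0.085, 0.028) [-0.72, 0.67, 2.34, 2.9, 0.63, -1.52]
44 False (0.0, 0.028) [-0.68, 0.66, 2.14, 2.88, 0.44, -1.45]
44 True (-0.16, 0.15) None
44 True (-0.12, 0.15) [-0.74, 0.27, 2.33, 2.52, 0.27, 2.01]
44 True (-0.085, 0.15) [-0.72, 0.31, 2.26, 2.48, 0.23, 2.07]
44 True (-0.085, 0.028) [-0.72, 0.67, 2.34, 2.9, 0.63, 1.62]
44 True (0.0, 0.028) [-0.68, 0.66, 2.14, 2.88, 0.44, 1.69]
```

The push went straight: front at -0.0595, skew under 0.5°. Next I'll flip the wrist off to the left, clear of the printer, swing in by joint 1 and lower behind the panel.

```bash
python3 - <<'E'
from h import *
PYb=-29.5; Y=-.0012
h=(Ro.from_quat(quat(PYb,44))*Ro.from_rotvec([0,0,np.pi])).as_quat()
J=inverse_kinematics(pw(-.10,Y,.11),h); print(J)
if J is None: raise SystemExit
J=np.array(J); A=J.copy(); A[0]+=.5
B=A.copy(); B[1]-=.3
C=B.copy(); C[3]=0
servo_line(pw(-.10,Y,.25),rate=.3)
for w in (C,B,A,J): goto_joints(w.tolist()); print(np.round(current_position(),3))
servo_line(pw(-.085,Y,.027),rate=.1)
print(current_clock(),current_position(),current_force(),np.round(current_joint_pos(),2))
c=capture("scene"); cv2.imwrite("pics/s5.png",cv2.resize(c["image"][120:320,280:540],(780,600)))
E
```

```text
[-0.72572574  0.40920694  2.32883849  2.73987702  0.38098931  1.79366378]
[ 0.39  -0.019  0.109]
[ 0.603 -0.011  0.285]
[ 0.583 -0.006  0.111]
[ 0.509 -0.284  0.111]
37.9917 [ 0.52151286 -0.29198609  0.02732021] [-0.29508118  0.47495825 -0.41732701] [-0.72  0.67  2.34  2.91  0.64  1.62]
```

View pics/s5.png

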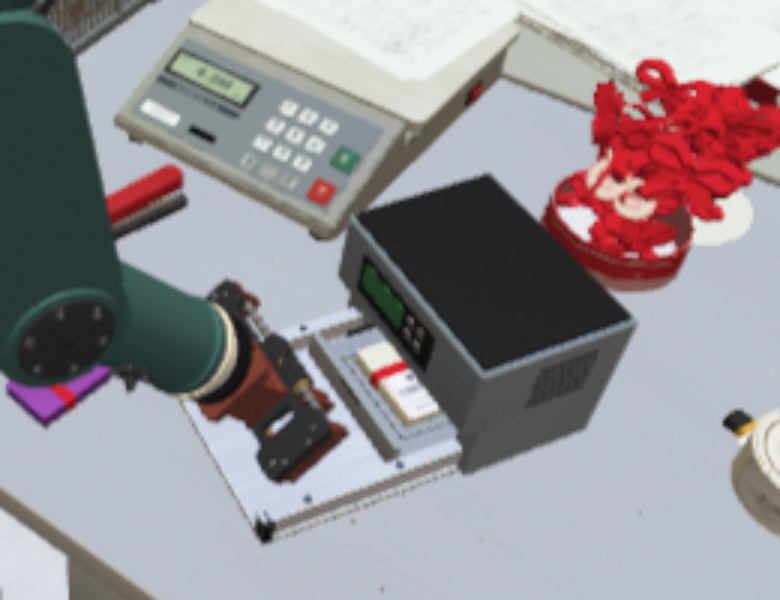

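The gripper is leaned behind the panel's middle (crop about 360,390) and the tags still sit in the pocket. Pushing home now.

```bash
python3 - <<'E'
from h import *
Y=-.0012
def px(): 
    p=np.array(current_position())[:2]-PO; a=D(PY); return p@[np.cos(a),np.sin(a)]
print(servo_line(pw(-.03,Y,.027),rate=.05,contact_N=20),px().round(4),np.round(current_force(),1))
for x in np.arange(-.026,.0061,.004):
    hit=servo_line(pw(x,Y,.027),rate=.03,contact_N=22); f=np.array(current_force())
    print(round(x,3),hit,px().round(4),f.round(1))
    if hit or (np.linalg.norm(f[:2])>25 and x>-.012): break
print(current_clock())
c=capture("scene"); W=cloud(c); cv2.imwrite("pics/s6.png",cv2.resize(c["image"][150:310,330:540],(787,600)))
E
```

```text
False -0.03 [-0.1  0.9  0.2]
-0.026 False -0.0256 [-0.8  0.3 -0.6]
-0.022 False -0.0224 [-2.9  1.3  0.4]
-0.018 False -0.0186 [-3.5  1.9  0.4]
-0.014 False -0.0139 [-1.9  1.4 -1.3]
-0.01 False -0.0091 [-0.8  1.2 -1.1]
-0.006 False -0.0067 [-5.2  1.7  2.7]
-0.002 True -0.0071 [-0.7  0.9  1.3]
41.2
```

View pics/s6.png

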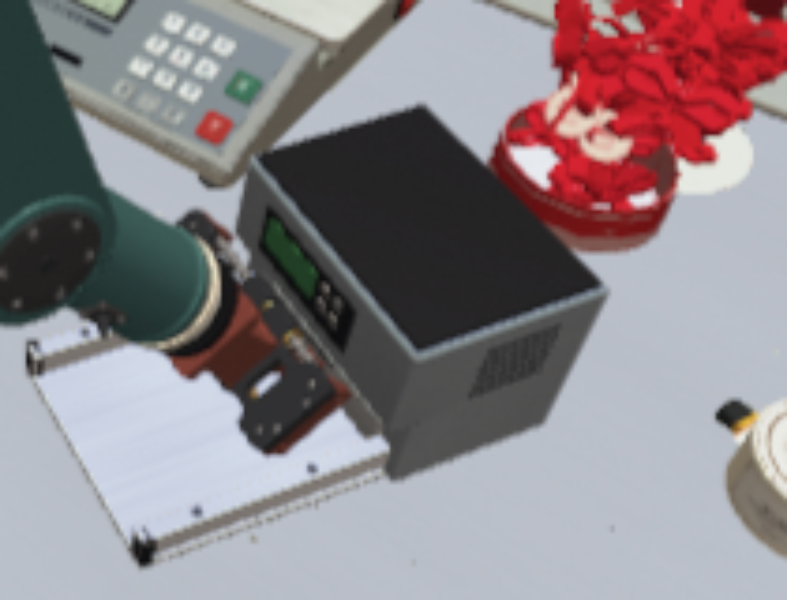

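Force rose at the catch (-0.022 to -0.018), fell off, then rose hard at -0.007, which is the expected home with the leaned tip. I'll retreat and check.

```bash
python3 - <<'E'
from h import *
Y=-.0012
servo_line(pw(-.06,Y,.027),rate=.08); servo_line(pw(-.085,Y,.05),rate=.12); servo_line(pw(-.10,Y,.11),rate=.15)
J=np.array(current_joint_pos()); J[0]+=.6; goto_joints(J.tolist())
print(current_clock())
for n,off in (("scene",(.0016,.0028)),("top",(-.0016,-.0028))):
    c=capture(n); W=cloud(c); cv2.imwrite(f"pics/{n}7.png",c["image"])
    d=np.array([np.cos(D(PY)),np.sin(D(PY))]); l=np.array([-d[1],d[0]])
    p=W[...,:2]+off-PO; Q=np.stack([p@d,p@l,W[...,2]+.001],-1)
    f=Q[(Q[...,2]>.018)&(Q[...,2]<.042)&(Q[...,0]<.03)&(Q[...,0]>-.03)&(abs(Q[...,1])<.065)]
    g=Q[(Q[...,2]>.062)&(Q[...,2]<.073)&(Q[...,0]<.03)&(Q[...,0]>-.03)&(abs(Q[...,1])<.09)]
    s=Q[(Q[...,2]>.018)&(Q[...,2]<.056)&(Q[...,0]<.03)&(Q[...,0]>-.03)&(abs(Q[...,1])>.085)&(abs(Q[...,1])<.1)]
    for nm,k in (("panel",f),("face above",g),("face side",s)):
        if len(k)>5: print(n,nm,len(k),np.percentile(k[:,0],[10,50,90]).round(4))
cv2.imwrite("pics/s7.png",cv2.resize(cv2.imread("pics/scene7.png")[190:310,320:480],(800,600),interpolation=cv2.INTER_CUBIC))
E
```

```text
44.3167
scene panel 199 [0.0011 0.0022 0.0034]
scene face side 132 [-0.0241 -0.0017  0.0044]
top panel 7 [-0.0273 -0.0164 -0.0155]
top face side 33 [-0.0283 -0.021  -0.0125]
```

View pics/s7.png

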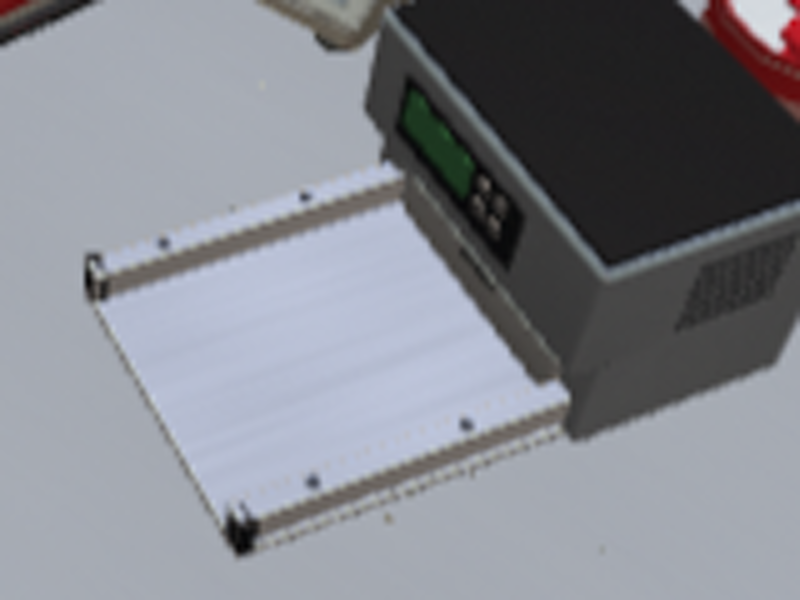

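The panel sits in the slot, flush and square at about +0.002 ± 0.002 m, and the arm is clear. Handing in.

```bash
python3 -c "
from bench import *
print(close_job(),current_clock())"
```

```text
the job is handed in; nothing more can be done
the job is handed in; nothing more can be done
```

I laid the tag stack flat in the tray's pocket, pushed the tray past its catch to the stop (front panel measured flush to about 2 mm), and handed the job in at about 45 s with the arm clear; the judge returned no verdict.

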